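# Wind down and lock a hand press

## Robot

A 7-joint arm with a two-finger parallel gripper is mounted at the origin on the work surface. World frame = base frame: x ahead of the robot, y to its left, z up, the work surface at z = 0. Lengths are in mm, angles in rad, forces in N, time in s.
With the tool pointing down it reaches from about 425 to 925 mm from the base axis. Payload 6.8 kg.
Tool frame: the origin (TCP) lies midway between the tips of the shut fingers; the grasp point (between the pads) lies 19 mm behind it; z points along the fingers, y is the direction in which the jaws open and shut (so a half turn about z gives the same grasp; the last joint's range is limited). The gripper opens to 88 mm and grips with 3 to 60 N. Pads are 20 mm wide; open, the fingers measure 115 mm over their backs; the gripper's body (75 mm by 178 mm) begins 61 mm behind the grasp point.
Start: joints at [-1.451, 0.477, 0.022, 1.555, -0.011, 1.109, -0.083], TCP at [152.433, 657.58, 222.664] pointing down, gripper open.
Joint ranges: [-2.96, 2.96], [-0.34, 2.1], [-1.41, 1.46], [0.24, 2.44], [-1.37, 4.51], [0.17, 1.92], [-2.96, 2.96]. Speed limits (rad/s): [2.39, 2.39, 3.14, 3.14, 3.14, 3.14, 3.14].

## Interface

Orientations are given as [roll, pitch, yaw] about the fixed x, y, z axes, in that order (R = Rz(yaw) Ry(pitch) Rx(roll)).
In Python, from workcell import * gives the robot as it stands.
- The arm moves only by the tool send_rows, never from a script. Its argument "rows" is a list of rows, each a list of 7 numbers: the gripper's target within -1 to 1 (fully open at 1, half-way at 0, shut at -1), then the shift along the tool's x, y, z in cm, then the turn, a rotation vector about the tool's x, y, z in degrees. In form: [[hand, tx, ty, tz, ax, ay, az], ...]. A call has 1 to 20 rows; each row shifts and turns the pose as measured when the row begins, along the tool's axes as they then stand; what a row does not reach is not made up. A row lasts 1/12 s, in which the tool goes at most 41.7 mm and 7.16 degrees, less where a joint would pass 70% of its speed; a pose out of reach is approached as far as the arm can. A call with a gripper value outside its range is refused whole. The fingers move at their own pace and stop on an object; "squeeze" is the grip in N (left out, the last holds). Time passes only in rows, so rows that do not move let the fingers close. It gives the time, the measured TCP pose, the force and the opening at its end, in the units of the state.
- get_obs(): the state, without advancing time (a new reading comes with each control period).
- get_image(name): name is "scene" or "top" or "wrist"; returns (picture, depth): 420x560x3 uint8, red, green, blue; 420x560 float32, mm along the optical axis (not along the pixel's ray), 0 where there is no reading.
- calibration(name): a dict with "intrinsics" (3x3 intrinsics, pixels), "view" (4x4, takes a point from world to camera coordinates); the wrist camera has in their place "tool_from_camera" (4x4, takes a point from camera to tool coordinates, whose origin is the TCP and whose axes are the flange's). Camera axes: x right, y up, looking along -z (the intrinsics and any distortion apply to the point x, -y, -z); pixel columns grow to the right and rows downward; lengths in mm; the calibration is good to about 2 mm. A picture is of the moment at which its call begins: read the wrist's pose just before it. calibration takes no time and is no camera call.
- close_job(): hands the job in, once; it reports no verdict.
The state is a dict: "clock": time; "qpos": joint angles; "dq": joint speeds; "joint_torque": joint torques, N m; "position": TCP position; "ee_rot": TCP orientation; "wrist_force": force on the tool from outside, world axes, zero at the start; "wrist_torque": the same for the moment, N m; "width": opening from 0.0 (shut) to 1.0 (fully open).
Only numpy, scipy, OpenCV 4.12 (cv2) and the standard library are available. Lean on these libraries where they do the work, as an engineer would, in place of code of your own. Each camera call takes 0.05 s, during which the arm holds its last target. There are 200 camera calls.

## Task

Wind the press's hand wheel clockwise (seen from above), a full turn and a little more, down to its stop, so that the eye on the wheel's rim comes to lie over the hole in the lug of the frame. Then take the lock pin (the one with the thick knob) from the rack and push it down through the eye and the lug until its knob sits on the wheel, and let go. Leave the other two pins and the amber jar where they stand.

Things in the scene. Friction and masses are not known exactly. Their poses are not given: they have to be found in the camera images.
- wheel (a joint): Angle of the press's dark steel hand wheel (disc 100 mm across, 12 mm thick, on a vertical axis) in rad: grows clockwise seen from above, 0 at the upper stop, 6.9 at the lower stop. It starts between 0 and 0.35 and stays where it is left (turning it takes about 4 N at the crank). A square ear with the eye projects from its rim; the crank handle stands across the wheel from it.
- crank (a point): Point on the axis of the upright black crank handle of the hand wheel, 32 mm above the wheel's upper face. The handle is 16 mm in diameter, 52 mm tall from the wheel's upper face (so its top is 20 mm above this point), and revolves freely about its own axis; it moves on a circle of 39 mm radius about the wheel's axis, whose hub nut stands only 6 mm above the wheel.
- press: Bench-top hand press, bare aluminium and steel, fixed to the table: base 140 x 130 x 30 mm, two columns, a yoke whose top is 130 mm above the table. Origin: middle of the base's underside, which is on the hand wheel's axis; z up; the lug projects from the yoke along -x. The wheel's faces are 136 and 148 mm above the table.
- eye (a point): Centre of the upper mouth of the eye: a vertical through-hole 13 mm in diameter (mouth chamfered 2 mm) in the 34 mm square, 12 mm thick ear on the wheel's rim, 68 mm from the wheel's axis; 148 mm above the table. It turns with the wheel.
- lug_hole (a point): Centre of the upper mouth of the hole in the lug: a vertical through-hole 13 mm in diameter (mouth chamfered 2 mm) in a 34 mm square, 20 mm thick fixed lug, 68 mm from the wheel's axis, top 130 mm above the table. With the wheel at its lower stop the eye lies exactly above it, with a 6 mm gap between ear and lug.
- rack: White plastic block, 60 (x) x 200 (y) x 55 (z) mm, fixed; origin: middle of its underside. Three through-holes in a row along its y axis, 65 mm apart, each with a pin standing in it.
- lock_pin: The lock pin, steel, 120 g: shaft 10 mm in diameter and 48 mm long with a tapered tip, under a thick plain knob 22 mm in diameter and 36 mm tall. Origin: the tip of the shaft; z runs up along the shaft (knob's underside at z = 48 mm, top at 84 mm). At the start it stands upright in one of the rack's holes, its knob on the rack's top.
- pin_head (a point): Point on the lock pin's axis inside its knob, 72 mm above the tip and 24 mm above the knob's underside: the place to grip.
- disc_pin: Another steel pin in the rack, shaft as the lock pin's, with a thin wide disc head 34 mm in diameter, 8 mm thick. Origin: tip of its shaft. To be left alone.
- slim_pin: Another steel pin in the rack, shaft as the lock pin's, with a slender head 13 mm in diameter, 50 mm tall. Origin: tip of its shaft. To be left alone.
- jar: Small closed amber glass jar, 42 mm in diameter, 60 mm tall, standing between press and rack. Origin: middle of its underside. To be left alone.
There are look-alikes about, which are no part of the job. Leave any blue or purple look-alike of the press alone. Leave any purple look-alike of the lock_pin alone.

How it is judged:
By the outcome, as a careful person would: the job done as asked, in the order asked, and still so for the second after the job is handed in, with the robot touching nothing.
It also fails if it takes over 72 s, if anything falls off the work surface, if the arm or the gripper's body presses on something with over 40 N, if the wrist force passes 120 N, or if a joint passes its speed limit or range.

## Working session

There is one attempt and no reset: what is moved stays moved. The work goes in short steps, Python scripts to look and compute and a tool call to move; the robot and the scene stay as the last step left them, time stands still between calls to the robot, and variables do not carry over. Pictures are saved under pics/ and viewed, about 8 in all and at most 12, crops included, and the job is handed in when it is done.

Besides the shell and the picture viewer there is one more tool, called by a JSON object that holds its "fn" and its "kwargs", one argument or row to a line. send_rows: Moves the arm, as the interface text tells. Its arguments: {"type":"object","properties":{"rows":{"type":"array"},"squeeze":{"type":"number"}},"required":["rows"]}

```bash
mkdir -p pics; ls; cat > h.py <<'E'
from workcell import *
import numpy as np, cv2
from scipy.spatial.transform import Rotation as R
def snap(n,f=None):
    o=get_obs(); im,d=get_image(n)
    if f: cv2.imwrite('pics/'+f,im[:,:,::-1])
    np.savez('pics/'+n+'.npz',im=im,d=d,p=o['position'],r=o['ee_rot']); return o,im,d
def cam(n,o=None):
    c=calibration(n); K=np.array(c['intrinsics'])
    if n=='wrist':
        T=np.eye(4);T[:3,:3]=R.from_euler('xyz',o['ee_rot']).as_matrix();T[:3,3]=o['position']
        return K,T@np.array(c['tool_from_camera']),c
    return K,np.linalg.inv(np.array(c['view'])),c
def ray(n,u,v,o=None):
    K,M,c=cam(n,o); x=np.linalg.inv(K)@[u,v,1]
    if c.get('distortion') is not None:
        x[:2]=cv2.undistortPoints(np.array([[[u,v]]],float),K,np.array(c['distortion'],float))[0,0]
    return M[:3,3],M[:3,:3]@np.array([x[0],-x[1],-1])
def onz(n,u,v,z,o=None):
    p,d=ray(n,u,v,o); return p+d*(z-p[2])/d[2]
def atd(n,u,v,dep,o=None):
    p,d=ray(n,u,v,o); return p+d*dep
E
python3 - <<'E'
from h import *
o,a,_=snap('scene'); o,b,_=snap('top')
cv2.imwrite('pics/a.png',a[:,:,::-1]);cv2.imwrite('pics/b.png',b[:,:,::-1])
for n in('scene','top','wrist'):
    c=calibration(n); print({k:np.round(v,3) if k!='x' else 0 for k,v in c.items()} )
print(o)
E
```

```text
pics
{'intrinsics': array([[393.344,   0.   , 279.33 ],
       [  0.   , 393.344, 205.009],
       [  0.   ,   0.   ,   1.   ]]), 'view': array([[ 2.000000e-02,  1.000000e+00,  1.600000e-02, -5.045000e+00],
       [-5.550000e-01, -2.000000e-03,  8.320000e-01,  1.477750e+02],
       [ 8.320000e-01, -2.500000e-02,  5.550000e-01, -1.273139e+03],
       [ 0.000000e+00,  0.000000e+00,  0.000000e+00,  1.000000e+00]])}
{'intrinsics': array([[444.463,   0.   , 276.396],
       [  0.   , 444.463, 207.202],
       [  0.   ,   0.   ,   1.   ]]), 'view': array([[ 5.00000e-03, -1.00000e+00, -1.60000e-02, -1.40590e+01],
       [ 9.96000e-01,  3.00000e-03,  9.40000e-02, -4.44097e+02],
       [-9.40000e-02, -1.60000e-02,  9.95000e-01, -9.99575e+02],
       [ 0.00000e+00,  0.00000e+00,  0.00000e+00,  1.00000e+00]])}
{'intrinsics': array([[368.726,   0.   , 278.227],
       [  0.   , 368.726, 212.128],
       [  0.   ,   0.   ,   1.   ]]), 'tool_from_camera': array([[ 1.00000e-03,  9.54000e-01,  2.98000e-01,  8.29010e+01],
       [ 1.00000e+00, -1.00000e-03,  1.00000e-03,  3.25000e-01],
       [ 1.00000e-03,  2.98000e-01, -9.54000e-01, -1.63706e+02],
       [ 0.00000e+00,  0.00000e+00,  0.00000e+00,  1.00000e+00]])}
{'clock': 0.05, 'qpos': array([-1.45111221,  0.4777646 ,  0.02235066,  1.55641024, -0.01146671,
        1.10931895, -0.08309623]), 'dq': array([-2.47649863e-04,  6.16990853e-05,  6.49186535e-04,  2.54658371e-04,
        4.75430276e-04,  1.79996202e-03,  5.23494815e-04]), 'joint_torque': array([ 4.21746285e-03, -5.84626830e+01,  1.54139455e+00, -2.73607045e+01,
       -5.43551368e-02,  1.31893079e-02,  4.96183191e-05]), 'position': array([152.32538738, 656.98322679, 221.72316517]), 'ee_rot': array([-3.13982748e+00,  1.64997645e-04,  2.91383961e+00]), 'wrist_force': array([ 0.86143281, -0.12649495, -0.58614758]), 'wrist_torque': array([ 0.02421062, -0.01432082, -0.02929881]), 'width': 1.0027683768906117}
```

View pics/a.png

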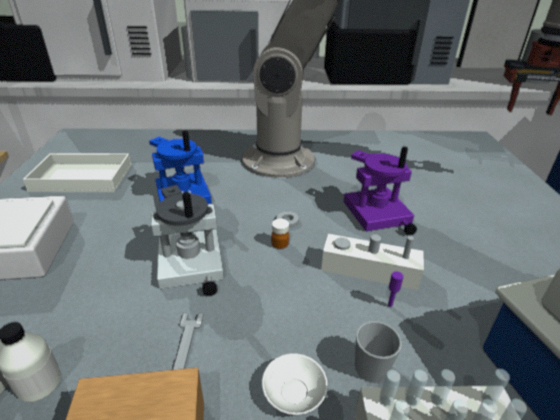

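View pics/b.png

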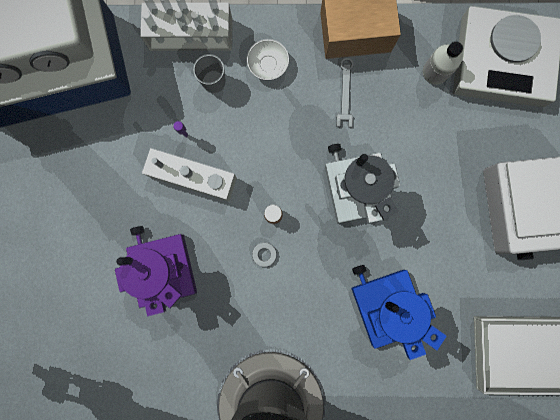

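Candidates, in top-view pixels: presses are bare (370,180), purple (150,270) and blue (400,315). Pins in the rack are slim (157,162), thick knob (185,171) and disc (215,182). The loose purple pin is at (180,127). I choose the bare press and the middle rack pin, and check both in one crop.

```bash
python3 - <<'E'
from h import *
z=np.load('pics/top.npz'); im=z['im'][:,:,::-1];d=z['d']
a=cv2.resize(im[135:240,310:430],None,fx=5,fy=5,interpolation=cv2.INTER_CUBIC)
b=cv2.resize(im[140:210,135:245],None,fx=4,fy=4,interpolation=cv2.INTER_CUBIC)
c=np.zeros((600,800,3),np.uint8); 
c[:525,:600]=a; c2=cv2.resize(b,(330,210)); 
cv2.imwrite('pics/c.png',cv2.resize(np.hstack([a,np.vstack([cv2.resize(b,(440,280)),np.zeros((245,440,3),np.uint8)])]),None,fx=.76,fy=.76))
for n,u,v,zz in[('wheel',370,180,154),('crank?',362,160,200),('slim',157,162,105),('lock',185,171,91),('disc',215,182,63),('jar',273,213,60)]:
    print(n,onz('top',u,v,zz).round(1),atd('top',u,v,d[v,u]).round(1))
E
```

```text
wheel [ 486.8 -201.4  154. ] [ 487.4 -202.1  150.5]
crank? [ 518.  -177.8  200. ] [ 518.7 -178.3  196.9]
slim [532.3 241.7 105. ] [532.9 242.6 102. ]
lock [515.5 184.4  91. ] [515.7 184.7  89.6]
disc [495.9 123.4  63. ] [496.3 123.9  59.9]
jar [427.6  -5.5  60. ] [427.9  -5.4  56.2]
```

View pics/c.png

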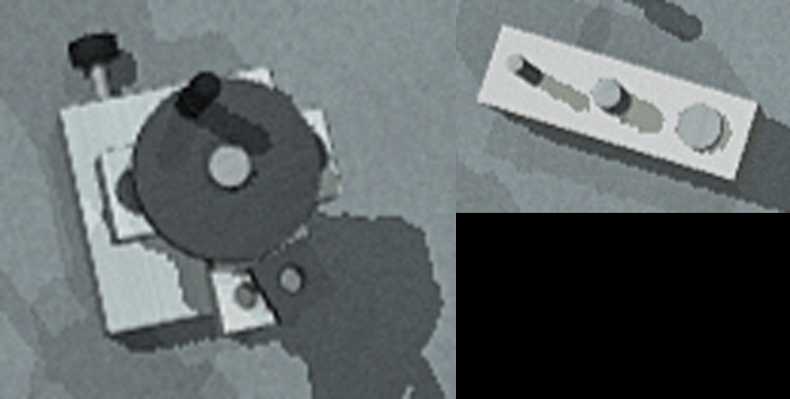

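The crop shows the bare press with its wheel centre at (370,179). The lug hole is at (375,213) and the eye at (386,208), with the crank at (362,160). The rack's middle pin has the thick knob. First I turn the tool to yaw 90° and raise it.

{"fn": "send_rows", "kwargs": {
  "rows": [
    [0.2,0,0,-0.5,0,0,7],
    [0.2,0,0,-0.5,0,0,7],
    [0.2,0,0,-0.5,0,0,7],
    [0.2,0,0,-0.5,0,0,7],
    [0.2,0,0,-0.5,0,0,7],
    [0.2,0,0,-0.5,0,0,7],
    [0.2,0,0,-0.5,0,0,7],
    [0.2,0,0,-0.5,0,0,7],
    [0.2,0,0,-0.5,0,0,7],
    [0.2,0,0,-0.5,0,0,7],
    [0.2,0,0,0,0,0,7]
  ]
}}

```text
clock: 1.02
position: [151.5, 653.0, 267.0]
ee_rot: [-3.139, 0.015, 1.539]
wrist_force: [-0.0, -0.3, -0.6]
width: 0.597
```

```bash
python3 - <<'E'
from h import *
o=get_obs();print(o['clock'],o['position'],o['ee_rot'],o['width'])
E
```

```text
1.0167 [151.52752185 653.01995677 267.0196223 ] [-3.13901491  0.01476727  1.53886082] 0.596734072719771
```

{"fn": "send_rows", "kwargs": {
  "rows": [
    [0.2,-2.9,2.3,0,0,0,-1.8],
    [0.2,-2.9,2.3,0,0,0,0],
    [0.2,-2.9,2.3,0,0,0,0],
    [0.2,-2.9,2.3,0,0,0,0],
    [0.2,-2.9,2.3,0,0,0,0],
    [0.2,-2.9,2.3,0,0,0,0],
    [0.2,-2.9,2.3,0,0,0,0],
    [0.2,-2.9,2.3,0,0,0,0],
    [0.2,-2.9,2.3,0,0,0,0],
    [0.2,-2.9,2.3,0,0,0,0],
    [0.2,-2.9,2.3,0,0,0,0],
    [0.2,-2.9,2.3,0,0,0,0],
    [0.2,-2.9,2.3,0,0,0,0],
    [0.2,-2.9,2.3,0,0,0,0],
    [0.2,-2.9,2.3,0,0,0,0],
    [0.2,-2.9,2.3,0,0,0,0],
    [0.2,0,0,0,0,0,0]
  ]
}}

```text
clock: 2.43
position: [525.0, 164.4, 266.6]
ee_rot: [-3.133, 0.022, 1.573]
wrist_force: [0.5, -0.4, 0.5]
width: 0.604
```

```bash
python3 - <<'E'
from h import *
o,im,d=snap('wrist','w1.png'); np.savez('pics/rack.npz',im=im,d=d)
print(o['position'],o['ee_rot'])
E
```

```text
[524.96598137 164.35262432 266.62509151] [-3.13295984  0.02152874  1.5733044 ]
```

View pics/w1.png

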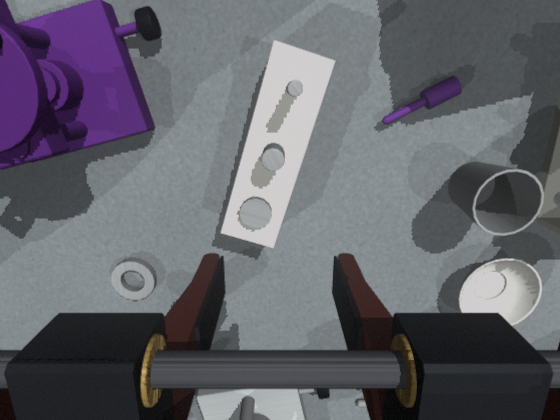

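The wrist view shows the rack with the slim head at (295,88), the thick knob at (273,157) and the disc at (255,213). I locate the knob, then the press points from the top view.

```bash
python3 - <<'E'
from h import *
z=np.load('pics/wrist.npz'); o={'position':z['p'],'ee_rot':z['r']}; d=z['d']
print(d[157,273])
m=np.array([atd('wrist',u,v,d[v,u],o) for v in range(140,175) for u in range(255,292)])
k=m[(abs(m[:,2]-91)<6)]; print('knob top centroid',k.mean(0),(k.min(0)+k.max(0))/2,np.ptp(k,0),len(k))
print(onz('wrist',273,157,91,o),onz('wrist',255,213,63,o))
C=onz('top',370.3,178.7,154);L=onz('top',374.7,212.6,130);E=onz('top',386.3,208.4,148)
print(C,L,E)
a=lambda p:np.arctan2(*(p-C)[1::-1]); print(np.hypot(*(L-C)[:2]),np.hypot(*(E-C)[:2]),a(E)-a(L),0.617-(a(E)-a(L)))
print('crank',C[:2]-39*(E-C)[:2]/np.hypot(*(E-C)[:2]))
E
```

```text
337.17297
knob top centroid [517.89963015 188.60999025  92.49653224] [517.57816232 188.47885799  89.91925091] [21.18937742 20.85635667  9.66058648] 439
[518.01977365 190.03124809  91.        ] [498.43527888 125.95127706  63.        ]
[ 489.44724453 -202.03308185  154.        ] [ 423.43142335 -214.63764407  130.        ] [ 430.4472834  -234.20074789  148.        ]
67.20835985478757 67.19936124115469 0.3105003643795592 0.3064996356204408
crank [ 523.68861887 -183.36416965]
```

```bash
cat >> h.py <<'E'
DES=R.from_euler('xyz',[np.pi,0,np.pi/2])
def need(t):
    o=get_obs(); q=R.from_euler('xyz',o['ee_rot'])
    print('shift cm',(q.inv().apply(np.array(t)-o['position'])/10).round(2),'rot deg',np.degrees((q.inv()*DES).as_rotvec()).round(2))
    print('clock',o['clock'],'F',np.round(o['wrist_force'],1),'w',round(o['width'],3),'p',o['position'].round(1))
E
python3 -c "
from h import *
need([515,-190,270])"
```

```text
shift cm [-35.72  -0.98   0.36] rot deg [-0.59  1.17  0.26]
clock 2.4833 F [-0.4  0.5 -0.3] w 0.601 p [523.3 167.3 266.2]
```

{"fn": "send_rows", "kwargs": {
  "rows": [
    [0.2,-3.4,-0.1,0,-0.6,1.2,0.2],
    [0.2,-3.4,-0.1,0,0,0,0],
    [0.2,-3.4,-0.1,0,0,0,0],
    [0.2,-3.4,-0.1,0,0,0,0],
    [0.2,-3.4,-0.1,0,0,0,0],
    [0.2,-3.4,-0.1,0,0,0,0],
    [0.2,-3.4,-0.1,0,0,0,0],
    [0.2,-3.4,-0.1,0,0,0,0],
    [0.2,-3.4,-0.1,0,0,0,0],
    [0.2,-3.0,-0.1,0,0,0,0],
    [0.2,0,0,0,0,0,0],
    [0.2,0,0,0,0,0,0]
  ]
}}

```text
clock: 3.48
position: [512.3, -165.2, 261.8]
ee_rot: [-3.136, -0.008, 1.595]
wrist_force: [-0.2, 0.8, -0.8]
width: 0.602
```

```bash
python3 -c "
from h import *
o,im,d=snap('wrist','w2.png')
need([515,-190,270])"
```

```text
shift cm [-2.47  0.22 -0.83] rot deg [-0.35 -0.41  1.41]
clock 3.5333 F [-0.5 -0.2  0. ] w 0.598 p [ 512.2 -165.3  261.9]
```

View pics/w2.png

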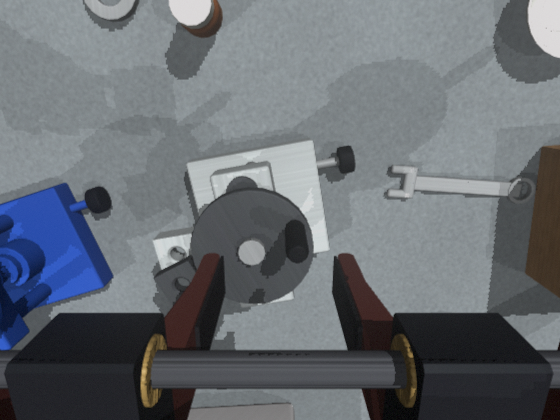

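The wrist view shows the hub at (251,251) and the crank from (298,228) to (295,252), with its top at the lower end. The lug hole is at (177,253) and the eye at (182,283). I measure these with depth.

```bash
python3 - <<'E'
from h import *
z=np.load('pics/wrist.npz'); o={'position':z['p'],'ee_rot':z['r']}; d=z['d']
m=np.array([atd('wrist',u,v,d[v,u],o) for v in range(210,275) for u in range(275,320)])
k=m[m[:,2]>192]; print('crank top',k.mean(0),k.min(0),k.max(0),len(k))
m=np.array([atd('wrist',u,v,d[v,u],o) for v in range(235,268) for u in range(235,268)])
k=m[m[:,2]>150.5];print('hub',k.mean(0),np.ptp(k,0),len(k))
C=onz('wrist',251,251,154,o);L=onz('wrist',177,253,130,o);E=onz('wrist',182,283,148,o)
print(C,L,E,d[251,251],d[228,220],atd('wrist',220,228,d[228,220],o))
a=lambda p:np.arctan2(*(p-C)[1::-1]);print(np.hypot(*(L-C)[:2]),np.hypot(*(E-C)[:2]),a(E)-a(L))
E
```

```text
crank top [ 524.04720094 -177.48880048  203.63267192] [ 510.86331232 -187.79142908  192.06807695] [531.84738912 -83.64795081 426.15421953] 463Traceback (most recent call last):
  File "<stdin>", line 5, in <module>
  File "h.py", line 22, in atd
    p,d=ray(n,u,v,o); return p+d*dep
        ~~~^^^^^^^^^
  File "h.py", line 15, in ray
    K,M,c=cam(n,o); x=np.linalg.inv(K)@[u,v,1]
          ~~~^^^^^
  File "h.py", line 9, in cam
    c=calibration(n); K=np.array(c['intrinsics'])
ValueError: time passes only in moves, steps and waits
```

```bash
cat > x.py <<'E'
import re
s=open('h.py').read()
s=s.replace("def cam(","import functools\ncalib=functools.lru_cache(None)(calibration)\ndef cam(").replace("c=calibration(n)","c=calib(n)")
open('h.py','w').write(s)
E
python3 x.py; python3 - <<'E'
from h import *
z=np.load('pics/wrist.npz'); o={'position':z['p'],'ee_rot':z['r']}; d=z['d']
m=np.array([atd('wrist',u,v,d[v,u],o) for v in range(210,275) for u in range(275,320)])
k=m[(m[:,2]>195)&(m[:,2]<208)]; print('crank top',k.mean(0),k.min(0),k.max(0),len(k))
m=np.array([atd('wrist',u,v,d[v,u],o) for v in range(235,268) for u in range(235,268)])
k=m[m[:,2]>151];print('hub',k.mean(0),np.ptp(k,0),len(k))
C=onz('wrist',251,251,154,o);L=onz('wrist',177,253,130,o);E=onz('wrist',182,283,148,o)
print(C,L,E)
a=lambda p:np.arctan2(*(p-C)[1::-1]);print(np.hypot(*(L-C)[:2]),np.hypot(*(E-C)[:2]),a(E)-a(L))
E
```

```text
crank top [ 524.2981222  -179.28810945  200.82157103] [ 517.02061657 -187.79142908  195.02608194] [ 531.84738912 -173.20943672  204.36164575] 419
hub [ 490.79337757 -199.4492109   156.33844293] [ 33.71840349 131.67841005 275.1479301 ] 609
[ 490.30982237 -199.92489639  154.        ] [ 424.03528191 -213.86945942  130.        ] [ 432.01427884 -233.15747205  148.        ]
67.72566390044216 67.1027158938371 0.3107407722672235
```

{"fn": "send_rows", "kwargs": {
  "rows": [
    [0.2,-0.5,0.4,0,-0.3,-0.4,1.4],
    [0.2,-0.5,0.4,0,0,0,0],
    [0.2,-0.5,0.4,0,0,0,0],
    [0.2,0,0,2,0,0,0],
    [0.2,0,0,2,0,0,0],
    [0.2,0,0,0,0,0,0]
  ]
}}

```text
clock: 4.03
position: [529.6, -173.6, 221.0]
ee_rot: [3.139, -0.002, 1.582]
wrist_force: [-0.4, 0.5, -0.3]
width: 0.597
```

```bash
python3 -c "
from h import *
need([524.3,-180.5,161])"
```

```text
shift cm [-0.7  -0.56  6.  ] rot deg [ 0.15 -0.11  0.62]
clock 4.0333 F [-0.4  0.5 -0.3] w 0.597 p [ 529.6 -173.6  221. ]
```

{"fn": "send_rows", "kwargs": {
  "rows": [
    [0.2,-0.7,-0.5,0,0,0,0.6],
    [0.2,0,0,0,0,0,0],
    [0.2,0,0,1,0,0,0],
    [0.2,0,0,0,0,0,0]
  ]
}}

```text
clock: 4.37
position: [525.9, -180.7, 212.0]
ee_rot: [3.138, -0.002, 1.572]
wrist_force: [-0.2, 0.5, 0.2]
width: 0.598
```

```bash
python3 -c "
from h import *
need([524.3,-180.5,161])"
```

```text
shift cm [ 0.02 -0.18  5.1 ] rot deg [ 0.21 -0.09  0.08]
clock 4.3667 F [-0.2  0.5  0.2] w 0.598 p [ 525.9 -180.7  212. ]
```

{"fn": "send_rows", "kwargs": {
  "rows": [
    [0.2,0,-0.2,1.3,0,0,0],
    [0.2,0,0,1.3,0,0,0],
    [0.2,0,0,1.3,0,0,0],
    [0.2,0,0,1.2,0,0,0],
    [0.2,0,0,0,0,0,0],
    [-1,0,0,0,0,0,0],
    [-1,0,0,0,0,0,0],
    [-1,0,0,0,0,0,0],
    [-1,0,0,0,0,0,0],
    [-1,0,0,0,0,0,0],
    [-1,0,0,0,0,0,0]
  ],
  "squeeze": 25
}}

```text
clock: 5.28
position: [525.9, -181.8, 163.6]
ee_rot: [3.133, -0.002, 1.572]
wrist_force: [-11.1, -0.2, 3.9]
width: 0.184
```

```bash
python3 -c "
from h import *
need([524.3,-180.5,161])"
```

```text
shift cm [ 0.13 -0.17  0.26] rot deg [ 0.51 -0.11  0.08]
clock 5.2833 F [-11.1  -0.2   3.9] w 0.184 p [ 525.9 -181.8  163.6]
```

{"fn": "send_rows", "kwargs": {
  "rows": [
    [-1,-0.94,0.39,0,0,0,0],
    [-1,-1.01,0.13,0,0,0,0],
    [-1,-1.01,-0.14,0,0,0,0],
    [-1,-0.94,-0.4,0,0,0,0]
  ]
}}

```text
clock: 5.62
position: [527.5, -214.3, 163.8]
ee_rot: [3.133, -0.012, 1.58]
wrist_force: [3.1, 4.5, -2.0]
width: 0.18
```

```bash
cat > t.py <<'E'
from h import *
import sys
C=np.array([490.3,-200.3]); o=get_obs(); r=o['position'][:2]-C
phi=np.degrees(np.arctan2(r[1],r[0])); print('r',np.hypot(*r).round(1),'phi',phi.round(1)); need([*(C+39*r/np.hypot(*r)),161])
n=int(sys.argv[1]); st=float(sys.argv[2])
p=phi
for i in range(n):
    a=np.radians(p); b=np.radians(p-st)
    d=3.9*np.array([np.cos(b)-np.cos(a),np.sin(b)-np.sin(a)]); p-=st; print(f'[-1, {d[1]:.2f}, {d[0]:.2f}, 0, 0, 0, 0],',end=' ')
print()
E
python3 t.py 6 15
```

```text
r 39.7 phi -20.7
shift cm [ 0.02 -0.07  0.28] rot deg [ 0.48 -0.66  0.52]
clock 5.6167 F [ 3.1  4.5 -2. ] w 0.18 p [ 527.5 -214.3  163.8]
[-1, -0.90, -0.48, 0, 0, 0, 0], [-1, -0.74, -0.70, 0, 0, 0, 0], [-1, -0.54, -0.87, 0, 0, 0, 0], [-1, -0.29, -0.97, 0, 0, 0, 0], [-1, -0.03, -1.02, 0, 0, 0, 0], [-1, 0.23, -0.99, 0, 0, 0, 0],
```

{"fn": "send_rows", "kwargs": {
  "rows": [
    [-1,-0.9,-0.48,0,0,0,0.5],
    [-1,-0.74,-0.7,0,0,0,0],
    [-1,-0.6,-0.83,0,0,0,0],
    [-1,-0.4,-0.94,0,0,0,0],
    [-1,-0.2,-1.0,0,0,0,0],
    [-1,0.05,-1.02,0,0,0,0]
  ]
}}

```text
clock: 6.12
position: [484.7, -238.8, 163.8]
ee_rot: [3.123, -0.018, 1.579]
wrist_force: [5.6, 3.9, -3.7]
width: 0.174
```

```bash
python3 t.py 7 15
```

```text
r 38.9 phi -98.3
shift cm [-0.02 -0.01  0.28] rot deg [ 1.08 -1.02  0.47]
clock 6.1167 F [ 5.6  3.9 -3.7] w 0.174 p [ 484.7 -238.8  163.8]
[-1, 0.28, -0.98, 0, 0, 0, 0], [-1, 0.52, -0.87, 0, 0, 0, 0], [-1, 0.73, -0.71, 0, 0, 0, 0], [-1, 0.89, -0.50, 0, 0, 0, 0], [-1, 0.99, -0.25, 0, 0, 0, 0], [-1, 1.02, 0.01, 0, 0, 0, 0], [-1, 0.98, 0.28, 0, 0, 0, 0],
```

{"fn": "send_rows", "kwargs": {
  "rows": [
    [-1,0.25,-0.98,0,1,-1,0.5],
    [-1,0.46,-0.9,0,0,0,0],
    [-1,0.66,-0.78,0,0,0,0],
    [-1,0.82,-0.6,0,0,0,0],
    [-1,0.93,-0.4,0,0,0,0],
    [-1,1.0,-0.18,0,0,0,0],
    [-1,1.02,0.05,0,0,0,0]
  ]
}}

```text
clock: 6.7
position: [452.7, -193.3, 163.8]
ee_rot: [3.12, 0.014, 1.565]
wrist_force: [4.0, -5.1, -7.7]
width: 0.182
```

```bash
python3 t.py 9 13
```

```text
r 38.2 phi 169.4
shift cm [ 0.02 -0.08  0.28] rot deg [ 1.23  0.8  -0.3 ]
clock 6.7 F [ 4.  -5.1 -7.7] w 0.182 p [ 452.7 -193.3  163.8]
[-1, 0.84, 0.26, 0, 0, 0, 0], [-1, 0.76, 0.44, 0, 0, 0, 0], [-1, 0.64, 0.60, 0, 0, 0, 0], [-1, 0.49, 0.73, 0, 0, 0, 0], [-1, 0.31, 0.82, 0, 0, 0, 0], [-1, 0.12, 0.87, 0, 0, 0, 0], [-1, -0.08, 0.88, 0, 0, 0, 0], [-1, -0.27, 0.84, 0, 0, 0, 0], [-1, -0.46, 0.76, 0, 0, 0, 0],
```

{"fn": "send_rows", "kwargs": {
  "rows": [
    [-1,0.98,0.28,0,1.2,0.8,-0.3],
    [-1,0.9,0.48,0,0,0,0],
    [-1,0.77,0.66,0,0,0,0],
    [-1,0.6,0.82,0,0,0,0],
    [-1,0.4,0.93,0,0,0,0],
    [-1,0.18,1.0,0,0,0,0],
    [-1,-0.05,1.02,0,0,0,0]
  ]
}}

```text
clock: 7.28
position: [499.6, -162.1, 163.7]
ee_rot: [-3.136, 0.007, 1.561]
wrist_force: [-6.2, -4.2, 4.3]
width: 0.18
```

```bash
python3 t.py 9 15
```

```text
r 39.3 phi 76.4
shift cm [-0.02 -0.    0.27] rot deg [-0.33  0.4  -0.56]
clock 7.2833 F [-6.2 -4.2  4.3] w 0.18 p [ 499.6 -162.1  163.7]
[-1, -0.37, 0.95, 0, 0, 0, 0], [-1, -0.60, 0.82, 0, 0, 0, 0], [-1, -0.79, 0.64, 0, 0, 0, 0], [-1, -0.93, 0.41, 0, 0, 0, 0], [-1, -1.01, 0.16, 0, 0, 0, 0], [-1, -1.01, -0.11, 0, 0, 0, 0], [-1, -0.95, -0.37, 0, 0, 0, 0], [-1, -0.82, -0.60, 0, 0, 0, 0], [-1, -0.64, -0.79, 0, 0, 0, 0],
```

{"fn": "send_rows", "kwargs": {
  "rows": [
    [-1,-0.35,0.95,0,-0.3,0.4,-0.5],
    [-1,-0.56,0.85,0,0,0,0],
    [-1,-0.74,0.68,0,0,0,0],
    [-1,-0.88,0.5,0,0,0,0],
    [-1,-0.6,0.2,0,0,0,0],
    [-1,-0.3,0.08,0,0,0,0]
  ]
}}

```text
clock: 7.78
position: [529.4, -192.7, 163.6]
ee_rot: [-3.128, -0.012, 1.571]
wrist_force: [-8.9, 14.1, 10.6]
width: 0.178
```

```bash
python3 t.py 3 8
```

```text
r 39.8 phi 11.0
shift cm [-0.02 -0.08  0.26] rot deg [-0.76 -0.68  0.01]
clock 7.7833 F [-8.9 14.1 10.6] w 0.178 p [ 529.4 -192.7  163.6]
[-1, -0.54, 0.07, 0, 0, 0, 0], [-1, -0.54, -0.01, 0, 0, 0, 0], [-1, -0.54, -0.09, 0, 0, 0, 0],
```

{"fn": "send_rows", "kwargs": {
  "rows": [
    [-1,-0.5,0,0,0,0,0],
    [-1,-0.5,0,0,0,0,0],
    [-1,-0.5,0,0,0,0,0]
  ]
}}

```text
clock: 8.03
position: [529.2, -193.0, 163.4]
ee_rot: [-3.121, -0.036, 1.578]
wrist_force: [-5.0, 13.1, 9.4]
width: 0.176
```

```bash
python3 t.py 1 8
```

```text
r 39.6 phi 10.6
shift cm [-0.02 -0.06  0.24] rot deg [-1.18 -2.08  0.46]
clock 8.0333 F [-5.  13.1  9.4] w 0.176 p [ 529.2 -193.   163.4]
[-1, -0.54, 0.06, 0, 0, 0, 0],
```

At the stop: there is a 13 N reaction and the wheel no longer moves. Release, rise, and look.

{"fn": "send_rows", "kwargs": {
  "rows": [
    [-1,0,0,0,0,0,0],
    [0.2,0,0,0,0,0,0],
    [0.2,0,0,0,0,0,0],
    [0.2,0,0,0,0,0,0],
    [0.2,0,0,-0.1,0,0,0],
    [0.2,0,0,-2,0,0,0],
    [0.2,0,0,-2.5,-1,-2,0.5],
    [0.2,0,0,-2.5,0,0,0],
    [0.2,0,-1.5,-2.5,0,0,0],
    [0.2,0,-1.5,0,0,0,0],
    [0.2,0,0,0,0,0,0],
    [0.2,0,0,0,0,0,0]
  ]
}}

```text
clock: 9.03
position: [503.2, -195.6, 264.7]
ee_rot: [3.138, 0.003, 1.568]
wrist_force: [0.2, -0.1, 0.6]
width: 0.601
```

```bash
python3 - <<'E'
from h import *
o,im,d=snap('wrist'); need([500,-190,262])
cv2.imwrite('pics/w3.png',cv2.resize(im[150:340,120:360,::-1],None,fx=3,fy=3,interpolation=cv2.INTER_CUBIC))
E
```

```text
shift cm [ 0.57 -0.29  0.23] rot deg [ 0.17  0.17 -0.15]
clock 9.0833 F [ 0.2  0.  -0.5] w 0.602 p [ 502.9 -195.7  264.3]
```

View pics/w3.png

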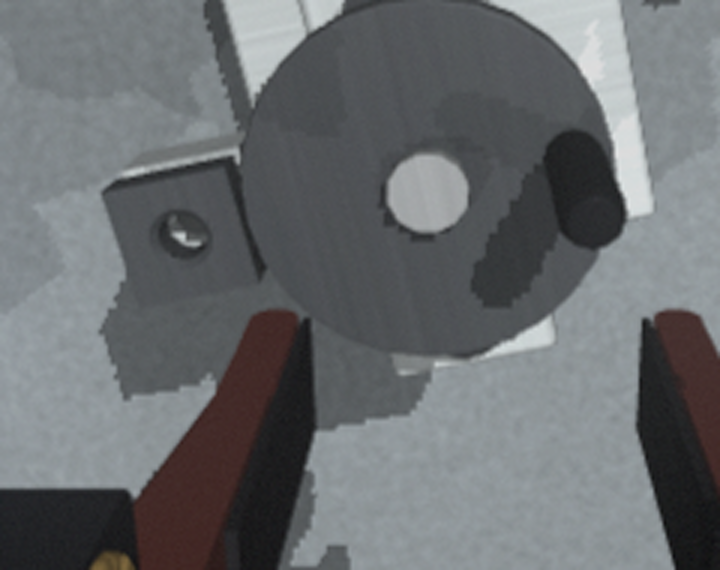

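The eye at crop (184,234) now lies over the lug, with the hub at (428,194). I compute the eye, then move to the lock pin.

```bash
python3 - <<'E'
from h import *
z=np.load('pics/wrist.npz'); o={'position':z['p'],'ee_rot':z['r']}
E=onz('wrist',181.3,228,148,o);C=onz('wrist',262.7,214.7,154,o);print(E,C,np.hypot(*(E-C)[:2]), np.degrees(np.arctan2(*(C-E)[1::-1])))
need([518,188.5,240])
E
```

```text
[ 424.85489157 -214.47086443  148.        ] [ 490.97593415 -201.41377188  154.        ] 67.39792235733984 11.17062390603021
shift cm [38.43  1.4   2.32] rot deg [ 0.17  0.17 -0.15]
clock 9.0833 F [ 0.2  0.  -0.5] w 0.602 p [ 502.9 -195.7  264.3]
```

{"fn": "send_rows", "kwargs": {
  "rows": [
    [0.2,3.4,0.1,0,0,0,0],
    [0.2,3.4,0.1,0,0,0,0],
    [0.2,3.4,0.1,0,0,0,0],
    [0.2,3.4,0.1,0,0,0,0],
    [0.2,3.4,0.1,0,0,0,0],
    [0.2,3.4,0.1,0,0,0,0],
    [0.2,3.4,0.1,0,0,0,0],
    [0.2,3.4,0.1,0,0,0,0],
    [0.2,3.4,0.1,0,0,0,0],
    [0.2,3.4,0.1,0,0,0,0],
    [0.2,1.7,0.1,0,0,0,0],
    [0.2,0,0,0,0,0,0],
    [0.2,0,0,0,0,0,0]
  ]
}}

```text
clock: 10.17
position: [519.9, 179.8, 251.4]
ee_rot: [-3.135, 0.014, 1.564]
wrist_force: [-0.1, 0.1, 0.6]
width: 0.603
```

```bash
python3 - <<'E'
from h import *
o,im,d=snap('wrist'); 
p,_=ray('wrist',0,0,o)
# knob top pixels by depth->height
v,u=np.mgrid[0:330,100:460]; 
P=np.array([atd('wrist',a,b,d[b,a],o) for a,b in zip(u.ravel(),v.ravel())])
m=(abs(P[:,2]-91)<5)&(np.hypot(P[:,0]-518,P[:,1]-189)<22); k=P[m]
uv=np.c_[u.ravel(),v.ravel()][m]; (cx,cy),r=cv2.minEnclosingCircle(uv.astype(np.float32)); print(k.mean(0),len(k),cx,cy,r,onz('wrist',cx,cy,91,o),onz('wrist',*uv.mean(0),91,o))
need([518,188.5,120])
E
```

```text
[517.75326271 188.78932883  92.45812587] 461 277.57470703125 180.13792419433594 12.389102935791016 [517.83561665 188.66297448  91.        ] [517.73916128 188.46740499  91.        ]
shift cm [ 1.06 -0.1  13.12] rot deg [-0.37  0.77 -0.4 ]
clock 10.2167 F [-0.3  0.8 -0.3] w 0.597 p [519.8 179.6 251.4]
```

{"fn": "send_rows", "kwargs": {
  "rows": [
    [0.2,0.9,-0.2,2,-0.4,0.8,-0.4],
    [0.2,0,0,2.5,0,0,0],
    [0.2,0,0,2.5,0,0,0],
    [0.2,0,0,2.5,0,0,0],
    [0.2,0,0,2,0,0,0],
    [0.2,0,0,0,0,0,0],
    [0.2,0,0,0,0,0,0]
  ]
}}

```text
clock: 10.8
position: [521.8, 175.0, 133.1]
ee_rot: [3.137, 0.001, 1.553]
wrist_force: [-0.2, -0.1, 0.8]
width: 0.598
```

```bash
python3 -c "
from h import *
need([517.8,188.6,62])"
```

```text
shift cm [ 1.36 -0.46  7.11] rot deg [ 0.25  0.09 -1.03]
clock 10.8 F [-0.2 -0.1  0.8] w 0.598 p [521.8 175.  133.1]
```

{"fn": "send_rows", "kwargs": {
  "rows": [
    [0.2,0.7,-0.2,0,0.2,0,-1],
    [0.2,0.6,-0.2,0,0,0,0],
    [0.2,0,0,0,0,0,0],
    [0.2,0,0,0,0,0,0]
  ]
}}

```text
clock: 11.13
position: [520.2, 187.4, 137.1]
ee_rot: [3.137, -0.001, 1.568]
wrist_force: [0.3, 0.5, -0.4]
width: 0.598
```

```bash
python3 -c "
from h import *
need([517.8,188.6,62])"
```

```text
shift cm [ 0.12 -0.28  7.51] rot deg [ 0.29 -0.03 -0.18]
clock 11.1333 F [ 0.3  0.5 -0.4] w 0.598 p [520.2 187.4 137.1]
```

{"fn": "send_rows", "kwargs": {
  "rows": [
    [0.2,0.1,-0.3,1.5,0.3,0,0],
    [0.2,0,0,1.3,0,0,0],
    [0.2,0,0,1.0,0,0,0],
    [0.2,0,0,0.8,0,0,0],
    [0.2,0,0,0,0,0,0],
    [0.2,0,0,0,0,0,0]
  ]
}}

```text
clock: 11.63
position: [520.6, 191.7, 93.8]
ee_rot: [3.134, -0.006, 1.571]
wrist_force: [0.6, 0.2, 1.1]
width: 0.602
```

```bash
python3 -c "
from h import *
need([517.8,188.6,62])"
```

```text
shift cm [-0.33 -0.3   3.18] rot deg [ 0.45 -0.36 -0.01]
clock 11.6333 F [0.6 0.2 1.1] w 0.602 p [520.6 191.7  93.8]
```

{"fn": "send_rows", "kwargs": {
  "rows": [
    [0.2,-0.3,-0.3,0.6,0.4,-0.4,0],
    [0.2,0,0,0.6,0,0,0],
    [0.2,0,0,0.6,0,0,0],
    [0.2,0,0,0.6,0,0,0],
    [0.2,0,0,0.3,0,0,0],
    [0.2,0,0,0,0,0,0],
    [0.2,0,0,0,0,0,0]
  ]
}}

```text
clock: 12.22
position: [518.1, 188.5, 65.0]
ee_rot: [3.14, 0.001, 1.57]
wrist_force: [0.4, -0.5, -0.0]
width: 0.6
```

```bash
python3 -c "
from h import *
need([517.8,188.6,62])"
```

```text
shift cm [ 0.01 -0.03  0.3 ] rot deg [ 0.08  0.05 -0.03]
clock 12.2167 F [ 0.4 -0.5 -0. ] w 0.6 p [518.1 188.5  65. ]
```

{"fn": "send_rows", "kwargs": {
  "rows": [
    [0.2,0,0,0.25,0,0,0],
    [0.2,0,0,0,0,0,0],
    [-1,0,0,0,0,0,0],
    [-1,0,0,0,0,0,0],
    [-1,0,0,0,0,0,0],
    [-1,0,0,0,0,0,0],
    [-1,0,0,0,0,0,0],
    [-1,0,0,0,0,0,0]
  ],
  "squeeze": 40
}}

```text
clock: 12.88
position: [518.7, 188.8, 63.0]
ee_rot: [3.139, 0.0, 1.57]
wrist_force: [-0.2, -0.7, -1.3]
width: 0.246
```

{"fn": "send_rows", "kwargs": {
  "rows": [
    [-1,0,0,-1,0,0,0],
    [-1,0,0,-1.5,0,0,0],
    [-1,0,0,-2,0,0,0],
    [-1,0,0,-2.5,0,0,0],
    [-1,0,0,-3,0,0,0],
    [-1,0,0,-3,0,0,0],
    [-1,0,0,-3,0,0,0],
    [-1,0,0,-1.5,0,0,0],
    [-1,0,0,0,0,0,0],
    [-1,0,0,0,0,0,0]
  ]
}}

```text
clock: 13.72
position: [517.6, 187.3, 249.9]
ee_rot: [3.138, 0.001, 1.568]
wrist_force: [0.6, 0.5, -2.1]
width: 0.242
```

```bash
python3 -c "
from h import *
need([424.5,-214.3,250])"
```

```text
shift cm [-4.019e+01 -9.190e+00 -2.000e-02] rot deg [ 0.2   0.03 -0.17]
clock 13.7167 F [ 0.6  0.5 -2.1] w 0.242 p [517.6 187.3 249.9]
```

{"fn": "send_rows", "kwargs": {
  "rows": [
    [-1,-2,-0.4,0,0,0,0],
    [-1,-2.8,-0.65,0,0,0,0],
    [-1,-2.8,-0.65,0,0,0,0],
    [-1,-2.8,-0.65,0,0,0,0],
    [-1,-2.8,-0.65,0,0,0,0],
    [-1,-2.8,-0.65,0,0,0,0],
    [-1,-2.8,-0.65,0,0,0,0],
    [-1,-2.8,-0.65,0,0,0,0],
    [-1,-2.8,-0.65,0,0,0,0],
    [-1,-2.8,-0.65,0,0,0,0],
    [-1,-2.8,-0.65,0,0,0,0],
    [-1,-2.8,-0.65,0,0,0,0],
    [-1,-2.8,-0.65,0,0,0,0],
    [-1,-2,-0.4,0,0,0,0],
    [-1,0,0,0,0,0,0],
    [-1,0,0,0,0,0,0]
  ]
}}

```text
clock: 15.05
position: [405.8, -209.3, 231.4]
ee_rot: [-3.11, 0.006, 1.566]
wrist_force: [0.6, 0.4, -1.5]
width: 0.247
```

```bash
python3 -c "
from h import *
need([424.5,-214.3,230])"
```

```text
shift cm [-0.49  1.88  0.08] rot deg [-1.81  0.36 -0.27]
clock 15.05 F [ 0.6  0.4 -1.5] w 0.247 p [ 405.8 -209.3  231.4]
```

{"fn": "send_rows", "kwargs": {
  "rows": [
    [-1,-0.2,0.9,0,-1.8,0.4,-0.3],
    [-1,-0.2,0.8,0,0,0,0],
    [-1,0,0,0,0,0,0],
    [-1,0,0,0,0,0,0]
  ]
}}

```text
clock: 15.38
position: [421.2, -210.4, 228.0]
ee_rot: [-3.135, -0.003, 1.573]
wrist_force: [-0.1, 0.3, -2.4]
width: 0.245
```

```bash
python3 -c "
from h import *
need([424.5,-214.3,215])"
```

```text
shift cm [-0.4   0.33  1.3 ] rot deg [-0.38 -0.16  0.13]
clock 15.3833 F [-0.1  0.3 -2.4] w 0.245 p [ 421.2 -210.4  228. ]
```

{"fn": "send_rows", "kwargs": {
  "rows": [
    [-1,-0.4,0.3,0.5,-0.4,-0.2,0],
    [-1,0,0,0.4,0,0,0],
    [-1,0,0,0,0,0,0],
    [-1,0,0,0,0,0,0]
  ]
}}

```text
clock: 15.72
position: [424.7, -212.4, 217.2]
ee_rot: [-3.14, 0.001, 1.577]
wrist_force: [0.2, -0.5, -1.5]
width: 0.245
```

```bash
python3 - <<'E'
from h import *
need([424.5,-214.3,200])
o,im,d=snap('wrist')
a=cv2.resize(im[150:330,190:370,::-1],(540,540),interpolation=cv2.INTER_CUBIC)
cv2.imwrite('pics/w4.png',a)
E
```

```text
shift cm [-0.19 -0.02  1.72] rot deg [-0.12  0.07  0.36]
clock 15.7167 F [ 0.2 -0.5 -1.5] w 0.245 p [ 424.7 -212.4  217.2]
```

View pics/w4.png

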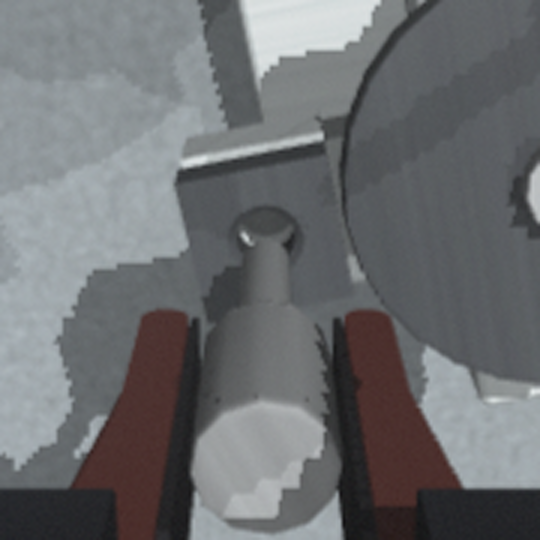

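The pin tip is at crop (265,240), just above the eye, whose mouth is centred at about (269,234). I compute both.

```bash
python3 - <<'E'
from h import *
z=np.load('pics/wrist.npz'); o={'position':z['p'],'ee_rot':z['r']}
print('eye',onz('wrist',190+269/3,150+234/3,148,o),'tip',onz('wrist',190+265/3,150+242/3,161.5,o), 'tcp',z['p'])
E
```

```text
eye [ 425.09064371 -214.00406527  148.        ] tip [ 424.20313214 -210.90099281  161.5       ] tcp [ 424.74602865 -212.40014676  217.15190907]
```

{"fn": "send_rows", "kwargs": {
  "rows": [
    [-1,-0.2,0.05,0.3,0,0,0.3],
    [-1,0,0,0.4,0,0,0],
    [-1,0,0,0,0,0,0],
    [-1,0,0,0,0,0,0]
  ]
}}

```text
clock: 16.1
position: [425.2, -214.4, 209.6]
ee_rot: [-3.14, 0.001, 1.571]
wrist_force: [-0.1, -0.4, -1.8]
width: 0.244
```

```bash
python3 -c "
from h import *
need([425,-214.5,156])"
```

```text
shift cm [-0.   -0.01  5.36] rot deg [-0.11  0.05  0.04]
clock 16.1 F [-0.1 -0.4 -1.8] w 0.244 p [ 425.2 -214.4  209.6]
```

{"fn": "send_rows", "kwargs": {
  "rows": [
    [-1,0,0,0.4,0,0,0],
    [-1,0,0,0.4,0,0,0],
    [-1,0,0,0.4,0,0,0],
    [-1,0,0,0.4,0,0,0],
    [-1,0,0,0,0,0,0]
  ]
}}

```text
clock: 16.52
position: [425.2, -214.4, 191.9]
ee_rot: [-3.14, 0.001, 1.572]
wrist_force: [-0.0, 0.2, -1.9]
width: 0.242
```

```bash
python3 -c "
from h import *
need([425,-214.5,156])"
```

```text
shift cm [-0.01 -0.01  3.59] rot deg [-0.09  0.04  0.04]
clock 16.5167 F [-0.   0.2 -1.9] w 0.242 p [ 425.2 -214.4  191.9]
```

Tip is 12 mm below the mouth with no contact force, so it is in the eye. Continue down.

{"fn": "send_rows", "kwargs": {
  "rows": [
    [-1,0,0,0.4,0,0,0],
    [-1,0,0,0.4,0,0,0],
    [-1,0,0,0.4,0,0,0],
    [-1,0,0,0.4,0,0,0],
    [-1,0,0,0.4,0,0,0],
    [-1,0,0,0.4,0,0,0],
    [-1,0,0,0.4,0,0,0],
    [-1,0,0,0,0,0,0]
  ]
}}

```text
clock: 17.18
position: [425.0, -214.4, 160.5]
ee_rot: [-3.139, 0.001, 1.572]
wrist_force: [-0.1, -0.2, -1.8]
width: 0.243
```

```bash
python3 -c "
from h import *
need([425,-214.5,156])"
```

```text
shift cm [-0.01  0.    0.45] rot deg [-0.13  0.04  0.05]
clock 17.1833 F [-0.1 -0.2 -1.8] w 0.243 p [ 425.  -214.4  160.5]
```

{"fn": "send_rows", "kwargs": {
  "rows": [
    [-1,0,0,0.2,0,0,0],
    [-1,0,0,0.2,0,0,0],
    [-1,0,0,0.2,0,0,0],
    [-1,0,0,0,0,0,0],
    [-1,0,0,0,0,0,0]
  ]
}}

```text
clock: 17.6
position: [425.4, -215.4, 156.3]
ee_rot: [-3.14, -0.001, 1.571]
wrist_force: [-0.9, 0.4, -2.0]
width: 0.245
```

{"fn": "send_rows", "kwargs": {
  "rows": [
    [-1,0,0,0.15,0,0,0],
    [-1,0,0,0.15,0,0,0]
  ]
}}

```text
clock: 17.77
position: [425.6, -215.7, 155.7]
ee_rot: [-3.14, -0.003, 1.571]
wrist_force: [-10.8, 5.0, 33.9]
width: 0.242
```

Seated: 34 N upward at z = 155.7. Open a little, then rise.

{"fn": "send_rows", "kwargs": {
  "rows": [
    [-1,0,0,-0.03,0,0,0],
    [0,0,0,0,0,0,0],
    [0,0,0,0,0,0,0],
    [0,0,0,0,0,0,0],
    [0,0,0,0,0,0,0],
    [0,0,0,-1,0,0,0],
    [0,0,0,-2,0,0,0],
    [0,0,0,-2.5,0,0,0],
    [0,0,0,-2.5,0,0,0],
    [0,0,0,-2,0,0,0],
    [0,0,0,0,0,0,0],
    [0,0,0,0,0,0,0]
  ]
}}

```text
clock: 18.77
position: [425.7, -217.5, 262.8]
ee_rot: [-3.14, -0.001, 1.568]
wrist_force: [-0.0, 0.1, 0.4]
width: 0.499
```

```bash
python3 - <<'E'
from h import *
need([425,-214,260])
o,im,d=snap('wrist'); s,sm,sd=snap('scene')
a=cv2.resize(im[100:330,160:440,::-1],(560,460)); b=cv2.resize(sm[150:300,130:230,::-1],(306,460),interpolation=cv2.INTER_CUBIC)
cv2.imwrite('pics/w5.png',cv2.resize(np.hstack([a,b]),None,fx=.9,fy=.9))
v,u=np.mgrid[120:300,200:340];P=np.array([atd('wrist',i,j,d[j,i],o) for i,j in zip(u.ravel(),v.ravel())])
m=(np.hypot(P[:,0]-425,P[:,1]+214)<16)&(P[:,2]>175)&(P[:,2]<215); print('knob top',np.median(P[m],0),m.sum())
q=(np.hypot(P[:,0]-425,P[:,1]+214)<24)&(np.hypot(P[:,0]-425,P[:,1]+214)>13)&(P[:,2]>140)&(P[:,2]<160); print('ear z',np.median(P[q,2]))
E
```

```text
shift cm [ 0.35 -0.07  0.28] rot deg [-0.07 -0.04 -0.14]
clock 18.7667 F [-0.   0.1  0.4] w 0.499 p [ 425.7 -217.5  262.8]
knob top [ 424.92024012 -214.17148573  185.63732115] 816
ear z 149.75493753769294
```

View pics/w5.png

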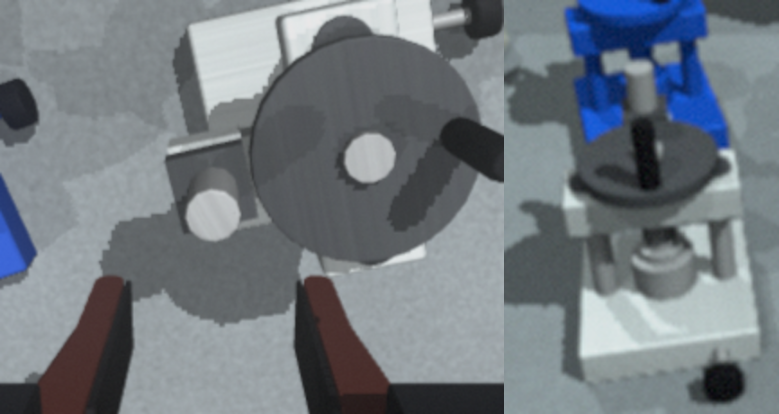

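The knob is at (213,215), upright on the ear. Its top is 36 mm above the ear, which is its full height, so it is seated. Hand in.

```bash
python3 -c "
from workcell import *
print(close_job())"
```

```text
the job is handed in; nothing more can be done
None
```

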